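# Pin the carousel onto the tube mixer's spindle

## Robot

A 6-joint arm with a two-finger parallel gripper is mounted at the origin on a cart in front of the work surface, level with it; the furniture and walls round the work are solid. World frame = base frame: x ahead of the robot, y to its left, z up, the work surface at z = 0. Lengths are in m, angles in rad, forces in N, time in s.
With the tool pointing down it reaches from about 0.35 to 0.85 m from the base axis. Payload 8.1 kg.
Tool frame: the origin (TCP) lies on the mounting face of the last link; the fingertips stand 186 mm ahead of it and the grasp point (between the pads) lies 167 mm ahead of it; y points along the fingers, x is the direction in which the jaws open and shut, and the axes are right-handed (so a half turn about y gives the same grasp; the last joint's range is limited). The gripper opens to 93 mm and grips with 3 to 60 N. Pads are 15 mm wide; open, the fingers measure 128 mm over their backs; the gripper's body (75 mm by 188 mm) begins 65 mm behind the grasp point.
Start: joints at [-1.402, 0.13, 1.488, -0, 1.523, -0.085], TCP at [0.151, -0.581, 0.405] pointing down, gripper open.
Joint ranges: [-2.96, 2.96], [-0.89, 2.26], [0.02, 2.5], [-1.34, 4.48], [0, 2.73], [-2.66, 2.66]. Speed limits (rad/s): [2.39, 2.39, 2.79, 3.14, 3.14, 3.14].

## Interface

Orientations are given as a rotation vector (axis times angle).
In Python, from plant import robot, imaging gives the robot as it stands.
- The arm moves only by the shell command python3 -m inch 'ROWS' [OPENING] [FORCE]. ROWS is JSON, a list of rows, each an object of numbers: "x", "y", "z": the shift along the tool's x, y, z in mm; "twist": the turn about the tool's y in rad. In form: [{"x": .., "y": .., "z": .., "twist": ..}, ...]. A call has 1 to 12 rows; each row shifts and turns the commanded pose from where the row before left it, along the tool's axes as they then stand; what a row does not reach is not made up. A row lasts 1/10 s, in which the tool goes at most 50 mm and 8.59 degrees, less where a joint would pass 70% of its speed; a pose out of reach is approached as far as the arm can. A call with a gripper value outside its range is refused whole. OPENING is the gripper command: -1 is shut, 1 is fully open, values between are in proportion, set as the call begins (- or left out, the last holds). The fingers move at their own pace and stop on an object; FORCE is the grip in N (left out, the last holds). Time passes only in rows, so rows that do not move let the fingers close. It gives the time, the measured TCP pose, the force and the opening at its end, in the units of the state.
- robot.read_state(): the state, without advancing time (a new reading comes with each control period).
- imaging.read_camera(name): name is "scene" or "top" or "wrist"; returns a dict with "color" (384x512x3 uint8, red, green, blue), "depth" (384x512 float32, m along the optical axis (not along the pixel's ray), 0 where there is no reading), "fx", "fy", "cx", "cy" (pixels), "rvec" (rotation vector, rad) and "tvec" (3), from world to camera coordinates, as OpenCV has them; the wrist camera has in their place "tool_from_camera" (4x4, takes a point from camera to tool coordinates, whose origin is the TCP and whose axes are the tool frame's). Camera axes: x right, y down, z forward; pixel columns grow to the right and rows downward; lengths in m; the calibration is good to about 2 mm. The wrist camera is an equidistant fisheye: a pixel r from the principal point sees the ray r / f radians off the axis. A picture is of the moment at which its call begins: read the wrist's pose just before it.
- robot.close_job(): hands the job in, once; it reports no verdict.
The state is a dict: "t": time; "q": joint angles; "dq": joint speeds; "joint_torque": joint torques, N m; "tool_pos": TCP position; "orientation": TCP orientation; "force": force on the tool from outside, world axes, zero at the start; "wrist_torque": the same for the moment, N m; "opening": finger opening in m.
Only numpy, scipy, OpenCV 4.12 (cv2) and the standard library are available. Lean on these libraries where they do the work, as an engineer would, in place of code of your own. Each camera call takes 0.05 s, during which the arm holds its last target.

## Task

The tube mixer's carousel has been washed and put back on its spindle, and now it must be locked on. Take the steel hitch pin out of the tube rack, push it down through the cross hole in the square spindle end until its collar sits on the spindle, with its open loop pointing out past the spindle's free end, then let go and swing the loop down over the spindle end until it snaps shut under the spindle. The spindle has end play, so feel for the hole; leave the tubes, the brown bottle and the bench timer as they are.

Things in the scene. Friction and masses are not known exactly. Their poses are not given: they have to be found in the camera images.
- mixer: Rotating tube mixer, standing firmly: white housing 106 x 134 mm, 152 mm tall. Origin: centre of its underside; z up, front to its -x. A spindle leaves the front along -x, axis 100 mm up at y = 0, with a vertical white disc (138 mm diameter, clips to 101 mm from the origin), a hub (60 to 48 mm, ends 107 mm from the origin) and then a bare square end. The spindle does not turn.
- mixer_end (a point): Nominal centre of the spindle's free end face; the mixer's axes. The square steel end is 24 x 24 mm and 47 mm long from hub to end face. Spindle, disc and hub slide together along the mixer's x by up to 11 mm either way from nominal (end play, not reported; this point stays with the housing) and stay where left: about 6 N along the axis moves them.
- mixer_hole (a point): Nominal centre of the upper mouth of the vertical cross hole (13.5 mm diameter, straight through the square end), on its top face 112 mm above the bench, 24 mm from the end face; the mixer's axes, fixed to the housing. The real hole lies up to 11 mm from it along the mixer's x (end play), and in line with it across (y).
- pin_grip (a point): Centre of the grip block of the upright steel hitch pin (about 0.16 kg, 106 mm long): 18 mm along the pin's x, 16 along y, 36 tall. Below it a collar, 25 mm diameter, its underside 40 mm below this point. z points up the pin; the loop opens to the pin's -x. At the start it hangs by its collar in an end cell of the rack's front row, loop pointing out.
- pin_seat (a point): Centre of the underside of the pin's collar (must come to rest on the spindle's top face); axes as for the grip. Below it the round shank: 12 mm diameter, 48 mm long, the last 5 mm tapering to a 9 mm tip.
- pin_loop (a joint): Angle of the pin's sprung wire loop, hinged on the collar (axis along the pin's y, 14.5 mm above the collar's underside): 0 = shut, bar beside the shank; 1.5 = fully open, sticking out along the pin's -x, about level. An over-centre spring drives it open above 0.8 and snaps it shut below 0.8; about 2 N down on the bar moves it.
- loop_bar (a point): Middle of the loop's far bar. The loop is a U of 5 mm wire, 46 mm wide outside, 36 inside, the bar 55 mm from the hinge. Shut, the bar lies 8.5 mm to the -x side of the pin's axis and 39.5 mm below the collar's underside.
- rack: Grey two-row tube rack, 52 x 126 mm, 64 mm tall, standing firmly; origin: centre of its underside, long side along its y. Cells 19 x 20 mm, five a row (pitch 22.5 mm), rows at x = -11.5 (front) and +11.5 mm; upper grid's top 54 mm above the bench, end walls 64 mm.
- tube_a: Capped blood tube, 17 mm cap, 92 mm long, origin at its lower end; stands in the other end cell of the rack's front row. Leave it standing.
- tube_b: Capped blood tube like the other, origin at its lower end; stands in the middle cell of the rack's rear row. Leave it standing.
- bottle: Brown screw-cap bottle, 42 mm in diameter, 75 mm tall, origin at the centre of its underside. Leave it alone.
- timer: White bench timer lying flat, 66 x 62 x 18 mm, origin at the centre of its underside. Leave it alone.
There are look-alikes about, which are no part of the job. What is shaped like the part that bears pin_grip but pink is not meant.

How it is judged:
On the way, in this order (a step that is already met when the one before it is completed fails the run):
1. the pin is lifted clear of the rack (height (world z) of pin_seat above 0.11 m), for 0.1 s.
2. the pin stands fully through the cross hole, its loop still open (z of pin_seat in the frame of mixer_hole between -0.003 and 0.004 m and x of pin_seat in the frame of mixer_hole between -0.014 and 0.014 m and y of pin_seat in the frame of mixer_hole between -0.004 and 0.004 m and value of joint pin_loop above 0.9 rad), for 0.2 s.
At the end, for the whole second after the job is handed in: Pin upright (0.12 rad) in the cross hole, collar within 4 mm of the spindle's top face, axis within 4 mm of the spindle's middle line and 14 mm of the nominal hole along it; loop shut (within 0.15 rad) round the spindle end, its bar at least 28 mm below the top face, at rest (z of pin_seat in the frame of mixer_hole between -0.003 and 0.004 m and x of pin_seat in the frame of mixer_hole between -0.014 and 0.014 m and y of pin_seat in the frame of mixer_hole between -0.004 and 0.004 m and angle between pin_seat's own z axis and vertical below 0.12 rad and value of joint pin_loop below 0.15 rad and z of loop_bar in the frame of mixer_hole below -0.028 m and velocity of joint pin_loop between -0.1 and 0.1 rad/s); the robot touches nothing.
It fails at once if a tube in the rack is pulled up or knocked over (height (world z) of any of tube_a, tube_b above 0.025 m or angle between any of tube_a, tube_b's own z axis and vertical above 0.5 rad).
It fails at once if the bottle or the timer is pushed away or knocked over (distance of any of bottle, timer from where it was at the start of the episode above 0.03 m or angle between bottle's own z axis and vertical above 0.5 rad).
It also fails if it takes over 54 s, if anything falls off the work surface, if the arm or the gripper's body presses on something with over 40 N, if the wrist force passes 120 N, or if a joint passes its speed limit or range.

## Working session

There is one attempt and no reset: what is moved stays moved. The work goes in short steps, Python scripts to look and compute and a shell command to move; the robot and the scene stay as the last step left them, time stands still between calls to the robot, and variables do not carry over. Pictures are saved under pics/ and viewed, and the job is handed in when it is done.

```bash
ls; mkdir -p pics; cat > h.py <<'E'
import numpy as np,cv2
from plant import robot,imaging
from scipy.spatial.transform import Rotation as R
def save(im,n): cv2.imwrite('pics/'+n,cv2.cvtColor(im,cv2.COLOR_RGB2BGR))
def world(c):
    d=c['depth'];v,u=np.mgrid[0:d.shape[0],0:d.shape[1]]
    P=np.stack([(u-c['cx'])/c['fx']*d,(v-c['cy'])/c['fy']*d,d],-1)
    Rm=R.from_rotvec(np.ravel(c['rvec'])).as_matrix()
    return (P-np.ravel(c['tvec']))@Rm
E
python3 - <<'E'
from h import *
s=robot.read_state();print({k:np.round(v,3) for k,v in s.items()})
for n in ['scene','top','wrist']:
    c=imaging.read_camera(n);save(c['color'],n+'0.png')
    np.savez(n+'0.npz',**c)
    print(n,c['fx'],c['cx'],c['cy'],c.get('tool_from_camera'))
E
```

```text
pics
{'t': np.float64(0.0), 'q': array([-1.402,  0.131,  1.489,  0.   ,  1.523, -0.085]), 'dq': array([ 0.001,  0.001, -0.   ,  0.001,  0.001,  0.001]), 'joint_torque': array([ 3.0000e-03, -5.5984e+01, -4.9175e+01,  7.7000e-02,  3.6000e-02,
       -0.0000e+00]), 'tool_pos': array([ 0.151, -0.581,  0.404]), 'orientation': array([-1.317,  1.021, -1.019]), 'force': array([ 0.184,  0.057, -0.913]), 'wrist_torque': array([-0.055,  0.004, -0.007]), 'opening': np.float64(0.093)}
scene 443.5904130280782 259.03436959148996 194.84073099053774 None
top 402.5190619112093 247.95410497112283 197.990154914126 None
wrist 297.3186396354542 257.7939313599762 193.67473101941547 [[ 9.99999638e-01  5.28016124e-04 -6.67968836e-04  6.71110633e-04]
 [ 7.87834819e-04 -2.76234895e-01  9.61089830e-01  1.86966198e-02]
 [ 3.22954626e-04 -9.61090008e-01 -2.76235211e-01  7.65154827e-02]
 [ 0.00000000e+00  0.00000000e+00  0.00000000e+00  1.00000000e+00]]
```

View pics/scene0.png

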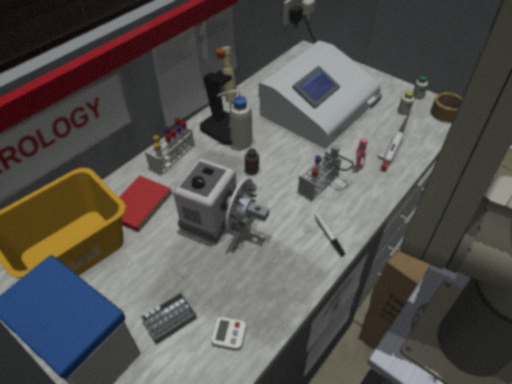

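View pics/top0.png

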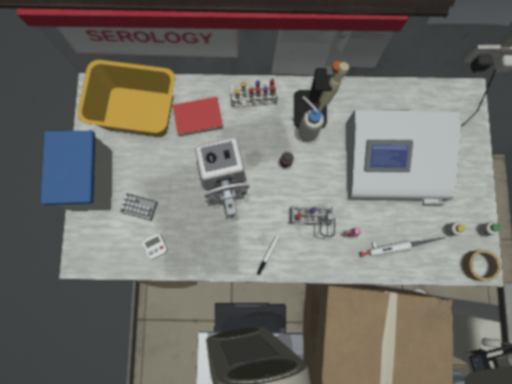

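View pics/wrist0.png

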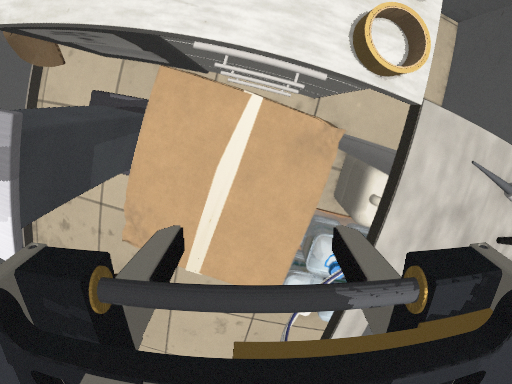

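```bash
python3 - <<'E'
from h import *
s=robot.read_state()
print(R.from_rotvec(s['orientation']).as_matrix().round(3))
E
```

```text
[[ 0.251 -0.     0.968]
 [-0.968  0.001  0.251]
 [-0.001 -1.     0.   ]]
```

The tool y axis points straight down, so twist is yaw. The top view shows the mixer at (222,165) with its spindle pointing to the robot at about (230,208). The rack is at (313,215) with the loop at (325,228), and the pink look-alike is at (352,232). Next I'll zoom in.

```bash
python3 - <<'E'
from h import *
c=dict(np.load('top0.npz'));im=c['color']
a=cv2.resize(im[195:250,275:365],None,fx=8,fy=8,interpolation=cv2.INTER_CUBIC)
save(a,'topA.png')
a=cv2.resize(im[130:225,180:260],None,fx=6,fy=6,interpolation=cv2.INTER_CUBIC)
save(a,'topB.png')
s=dict(np.load('scene0.npz'));im=s['color']
a=cv2.resize(im[130:240,225:375],None,fx=5,fy=5,interpolation=cv2.INTER_CUBIC)
save(a,'scA.png')
W=world(c)
Rm=R.from_rotvec(np.ravel(c['rvec'])).as_matrix();print('cam',-Rm.T@np.ravel(c['tvec']))
for u,v in [(150,250),(222,160),(220,145),(230,205),(230,213),(229,190),(287,159),(154,246),(292,210),(334,222),(300,212),(325,235)]: print(u,v,W[v,u].round(3))
E
```

```text
cam [0.34352407 0.00548495 1.27362135]
150 250 [0.39  0.314 0.018]
222 160 [0.645 0.089 0.153]
220 145 [0.69  0.096 0.152]
230 205 [0.538 0.07  0.   ]
230 213 [0.497 0.064 0.115]
229 190 [0.562 0.068 0.129]
287 159 [ 0.673 -0.105  0.073]
154 246 [0.403 0.303 0.016]
292 210 [ 0.516 -0.122  0.062]
334 222 [ 0.48  -0.246  0.075]
300 212 [ 0.512 -0.147  0.054]
325 235 [ 0.441 -0.217  0.079]
```

View pics/topA.png

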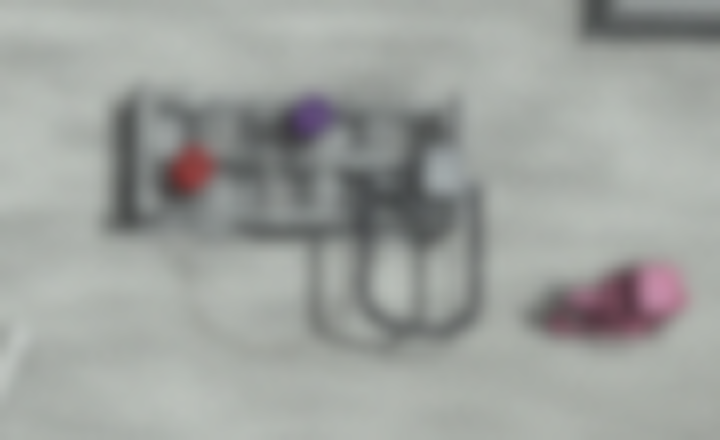

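View pics/topB.png

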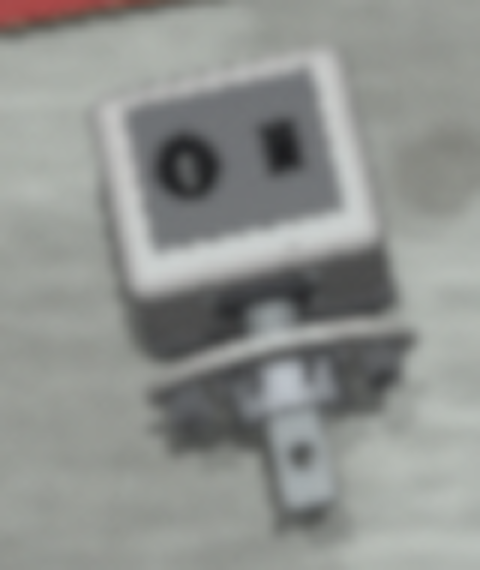

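View pics/scA.png

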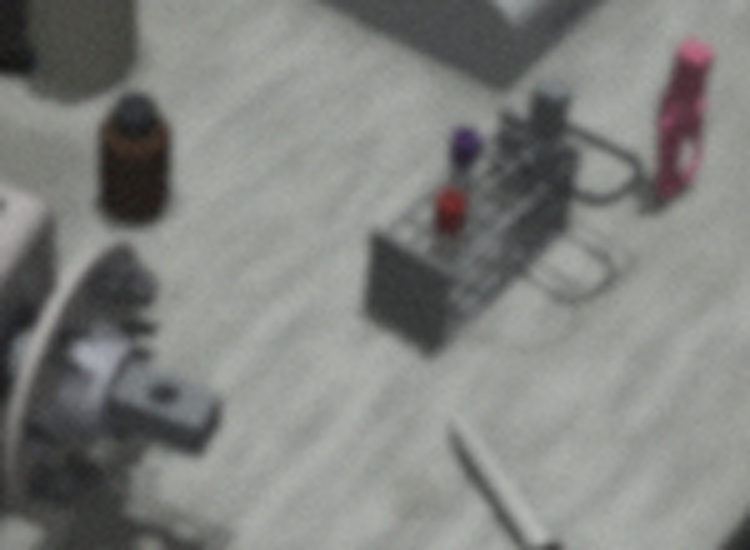

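```bash
cat >> h.py <<'E'
def ray(c,u,v,z):
    Rm=R.from_rotvec(np.ravel(c['rvec'])).as_matrix();o=-Rm.T@np.ravel(c['tvec'])
    d=Rm.T@np.array([(u-c['cx'])/c['fx'],(v-c['cy'])/c['fy'],1])
    return o+d*(z-o[2])/d[2]
E
python3 - <<'E'
from h import *
c=dict(np.load('top0.npz'));s=dict(np.load('scene0.npz'))
t=lambda u,v,k,u0,v0,z,c: ray(c,u0+(u+.5)/k-.5,v0+(v+.5)/k-.5,z)
print('grip top',t(443,172,8,275,195,.112,c), t(550,92,5,225,130,.112,s))
print('hole top',t(301,455,6,180,130,.112,c), t(166,391,5,225,130,.110,s))
W=world(c)
# housing top: points z .145-.158
m=(W[...,2]>.145)&(W[...,2]<.158)&(abs(W[...,0]-.64)<.12)&(abs(W[...,1]-.1)<.1)
r=cv2.minAreaRect(W[m][:,:2].astype(np.float32));print('housing',r)
# bare spindle top
m=(W[...,2]>.106)&(W[...,2]<.117)&(abs(W[...,0]-.5)<.05)&(abs(W[...,1]-.07)<.03)
print(m.sum(),'spindle',cv2.minAreaRect(W[m][:,:2].astype(np.float32)))
# rack
m=(W[...,2]>.045)&(W[...,2]<.069)&(abs(W[...,0]-.5)<.06)&(abs(W[...,1]+.18)<.08)
print(m.sum(),'rack',cv2.minAreaRect(W[m][:,:2].astype(np.float32)))
m=(W[...,2]>.10)&(abs(W[...,0]-.5)<.06)&(abs(W[...,1]+.22)<.03);print('pin pts',W[m].round(3))
E
```

```text
grip top [ 0.49314572 -0.22643603  0.112     ] [ 0.49389102 -0.22051158  0.112     ]
hole top [0.51974582 0.06524296 0.112     ] [0.52216115 0.06322768 0.11      ]
housing ((0.6264093518257141, 0.09286750853061676), (0.15999169647693634, 0.12498531490564346), 13.490819931030273)
131 spindle ((0.5225471258163452, 0.07345589995384216), (0.05539463460445404, 0.04701085016131401), 1.4741889238357544)
247 rack ((0.5062618851661682, -0.18345952033996582), (0.12838496267795563, 0.05061597749590874), 89.04541015625)
pin pts [[ 0.503 -0.219  0.108]
 [ 0.502 -0.221  0.111]
 [ 0.502 -0.224  0.112]
 [ 0.502 -0.227  0.111]
 [ 0.503 -0.231  0.107]
 [ 0.502 -0.232  0.114]
 [ 0.5   -0.219  0.108]
 [ 0.499 -0.221  0.11 ]
 [ 0.498 -0.223  0.119]
 [ 0.499 -0.227  0.113]
 [ 0.5   -0.23   0.109]
 [ 0.5   -0.234  0.104]
 [ 0.496 -0.218  0.111]
 [ 0.496 -0.221  0.114]
 [ 0.496 -0.224  0.112]
 [ 0.496 -0.227  0.113]
 [ 0.497 -0.23   0.11 ]
 [ 0.496 -0.232  0.113]
 [ 0.493 -0.218  0.113]
 [ 0.493 -0.22   0.116]
 [ 0.493 -0.223  0.115]
 [ 0.493 -0.226  0.116]
 [ 0.493 -0.23   0.111]
 [ 0.493 -0.232  0.114]
 [ 0.49  -0.217  0.115]
 [ 0.49  -0.221  0.112]
 [ 0.49  -0.223  0.113]
 [ 0.49  -0.226  0.115]
 [ 0.49  -0.229  0.115]
 [ 0.49  -0.232  0.113]
 [ 0.489 -0.217  0.101]
 [ 0.488 -0.218  0.11 ]
 [ 0.488 -0.221  0.109]
 [ 0.488 -0.224  0.108]
 [ 0.487 -0.226  0.115]
 [ 0.487 -0.229  0.112]
 [ 0.488 -0.233  0.111]
 [ 0.486 -0.223  0.101]]
```

```bash
python3 -m inch '[{"twist":0.127},{"twist":0.127},{"x":-35,"z":34},{"x":-35,"z":34},{"x":-35,"z":34},{"x":-35,"z":34},{"x":-35,"z":34},{"x":-35,"z":34},{"x":-35,"z":34},{"x":-35,"z":34},{"x":-35,"z":34},{"x":-35,"z":34}]' 0 20; python3 -m inch '[{}]'; python3 - <<'E'
from h import *
s=robot.read_state();print(s['t'],s['tool_pos'].round(4),R.from_rotvec(s['orientation']).as_matrix().round(4))
c=imaging.read_camera('wrist');save(c['color'],'w1.png');np.savez('w1.npz',**c,pos=s['tool_pos'],ori=s['orientation'])
E
```

```text
0.15 [ 0.1507 -0.5806  0.4039] [[ 2.511e-01 -2.000e-04  9.680e-01]
 [-9.680e-01  1.400e-03  2.511e-01]
 [-1.400e-03 -1.000e+00  1.000e-04]]$[0]: bad value
$[0]: bad value
```

View pics/w1.png

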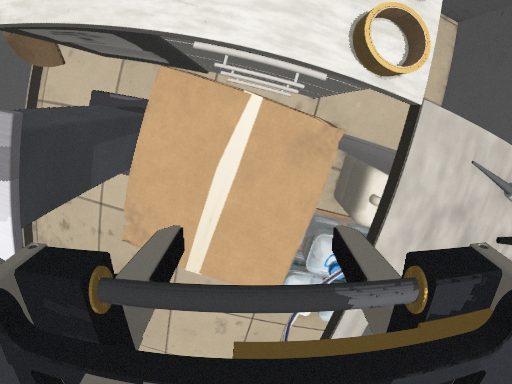

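The call was refused because each row needs all its keys, so the arm hasn't moved.

```bash
python3 -m inch '[{"x":0,"y":0,"z":0,"twist":0.127},{"x":0,"y":0,"z":0,"twist":0.127},{"x":-35,"y":0,"z":34,"twist":0},{"x":-35,"y":0,"z":34,"twist":0},{"x":-35,"y":0,"z":34,"twist":0},{"x":-35,"y":0,"z":34,"twist":0},{"x":-35,"y":0,"z":34,"twist":0},{"x":-35,"y":0,"z":34,"twist":0},{"x":-35,"y":0,"z":34,"twist":0},{"x":-35,"y":0,"z":34,"twist":0},{"x":-35,"y":0,"z":34,"twist":0},{"x":-35,"y":0,"z":34,"twist":0}]' 0 20; python3 -m inch '[{"x":0,"y":0,"z":0,"twist":0}]'; python3 - <<'E'
from h import *
s=robot.read_state();print(s['t'],s['tool_pos'].round(4),R.from_rotvec(s['orientation']).as_matrix().round(4))
c=imaging.read_camera('wrist');save(c['color'],'w1b.png');np.savez('w1.npz',**c,pos=s['tool_pos'],ori=s['orientation'])
E
```

```text
t: 1.4
tool_pos: [0.4918, -0.2291, 0.4047]
orientation: [-1.209, 1.209, -1.21]
force: [0.2, -0.9, 0.2]
opening: 0.0466
t: 1.5
tool_pos: [0.4937, -0.2265, 0.4045]
orientation: [-1.21, 1.205, -1.204]
force: [-1.9, -0.2, 0.5]
opening: 0.0467
1.5 [ 0.4937 -0.2265  0.4045] [[ 0.0056  0.001   1.    ]
 [-1.      0.0018  0.0056]
 [-0.0018 -1.      0.001 ]]
```

View pics/w1b.png

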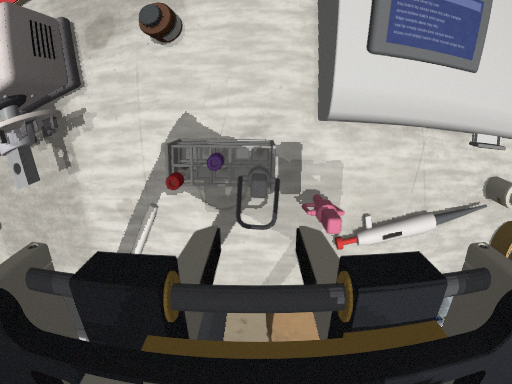

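The rack is at (222,165). The pin's grip is near (259,182) with the loop opening towards the robot, the bar at (257,227). The spindle hole also shows at about (18,168).

```bash
cat >> h.py <<'E'
def wray(c,u,v,z):
    f=c['fx'];d=np.array([u-c['cx'],v-c['cy']]);r=np.hypot(*d);th=r/f
    k=np.r_[d/max(r,1e-9)*np.sin(th),np.cos(th)]
    T=c['tool_from_camera'];Rt=R.from_rotvec(c['ori']).as_matrix()
    o=Rt@T[:3,3]+c['pos'];k=Rt@T[:3,:3]@k
    return o+k*(z-o[2])/k[2]
def wproj(c,P):
    T=c['tool_from_camera'];Rt=R.from_rotvec(c['ori']).as_matrix()
    p=T[:3,:3].T@(Rt.T@(np.array(P)-c['pos'])-T[:3,3]);rho=np.hypot(p[0],p[1]);th=np.arctan2(rho,p[2])
    return np.array([c['cx'],c['cy']])+c['fx']*th*p[:2]/rho
def crop(im,u0,v0,w,h,k,n): save(cv2.resize(im[v0:v0+h,u0:u0+w],None,fx=k,fy=k,interpolation=cv2.INTER_CUBIC),n)
E
python3 - <<'E'
from h import *
c=dict(np.load('w1.npz'))
crop(c['color'],215,125,75,110,5,'w1A.png');crop(c['color'],0,90,90,100,6,'w1B.png')
E
```

```text
(no output)
```

View pics/w1A.png

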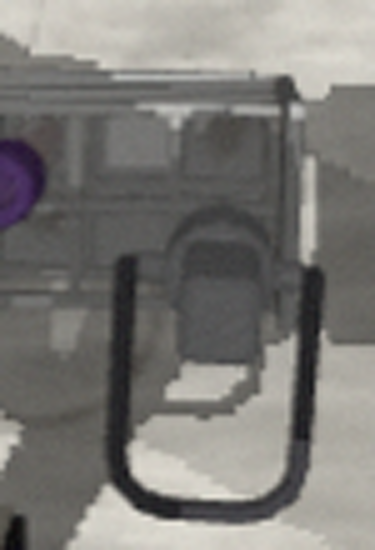

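View pics/w1B.png

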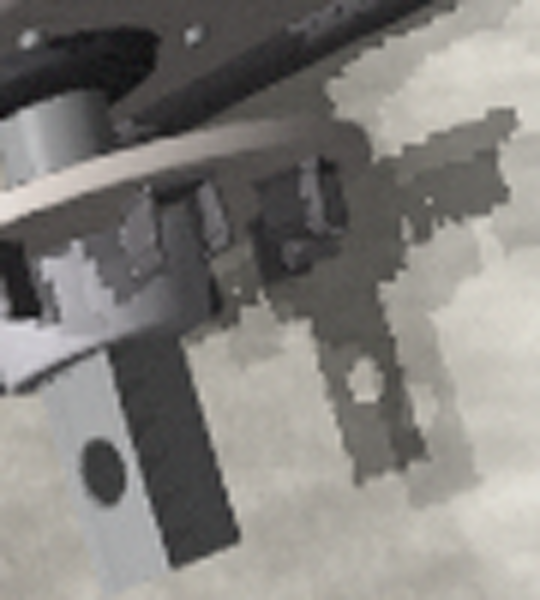

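```bash
python3 - <<'E'
from h import *
c=dict(np.load('w1.npz'))
A=lambda u,v,z:wray(c,215+(u+.5)/5-.5,125+(v+.5)/5-.5,z)
for p in [(186,277),(254,277),(178,357),(258,362)]: print('top corner',A(*p,.112).round(4))
for p in [(125,258),(312,268),(118,480),(305,450),(205,515)]: print('loop',A(*p,.0685).round(4))
print('collar rear',A(224,208,.06))
B=lambda u,v,z:wray(c,0+(u+.5)/6-.5,90+(v+.5)/6-.5,z)
print('hole',B(103,472,.112).round(4)); 
for p in [(110,352),(168,567),(45,395),(107,590)]: print(B(*p,.112).round(4))
E
```

```text
top corner [ 0.5053 -0.2207  0.112 ]
top corner [ 0.5054 -0.2336  0.112 ]
top corner [ 0.4895 -0.2192  0.112 ]
top corner [ 0.4886 -0.2346  0.112 ]
loop [ 0.4992 -0.2064  0.0685]
loop [ 0.4972 -0.2474  0.0685]
loop [ 0.4472 -0.2042  0.0685]
loop [ 0.4548 -0.2468  0.0685]
loop [ 0.4387 -0.2242  0.0685]
collar rear [ 0.50883617 -0.22804596  0.06      ]
hole [0.522 0.066 0.112]
[0.5462 0.059  0.112 ]
[0.502  0.0499 0.112 ]
[0.5388 0.0821 0.112 ]
[0.4973 0.0707 0.112 ]
```

```bash
python3 -m inch '[{"x":0.5,"y":20,"z":3,"twist":0.03},{"x":0,"y":35,"z":0,"twist":0},{"x":0,"y":35,"z":0,"twist":0},{"x":0,"y":0,"z":0,"twist":0},{"x":0,"y":0,"z":0,"twist":0}]' 0 20; python3 - <<'E'
from h import *
s=robot.read_state();print(s['t'],s['tool_pos'].round(4),R.from_rotvec(s['orientation']).as_matrix().round(4))
c=imaging.read_camera('wrist');np.savez('w2.npz',**c,pos=s['tool_pos'],ori=s['orientation'])
crop(c['color'],180,100,160,170,4,'w2.png')
E
```

```text
t: 2.05
tool_pos: [0.493, -0.2321, 0.3148]
orientation: [-1.195, 1.234, -1.231]
force: [0.3, 0.8, 0.2]
opening: 0.0465
2.05 [ 0.493  -0.2321  0.3148] [[-3.140e-02 -1.700e-03  9.995e-01]
 [-9.995e-01  7.000e-04 -3.140e-02]
 [-6.000e-04 -1.000e+00 -1.700e-03]]
```

View pics/w2.png

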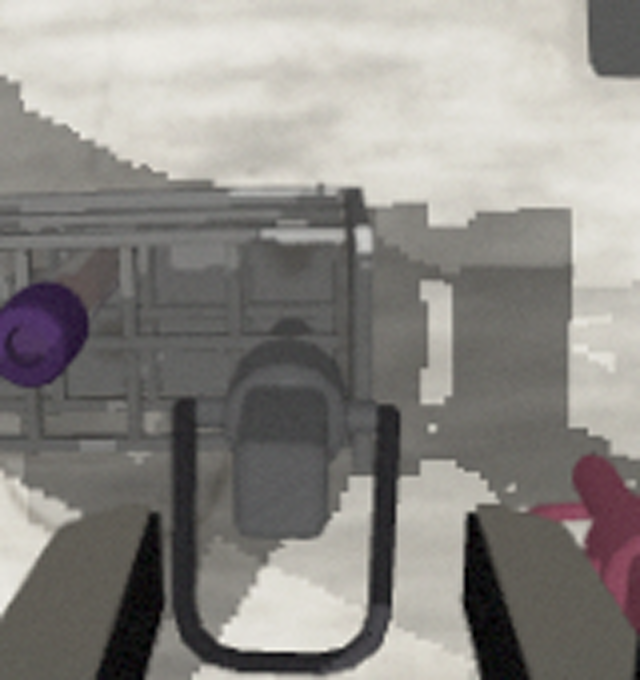

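```bash
python3 - <<'E'
from h import *
c=dict(np.load('w2.npz'))
A=lambda u,v,z:wray(c,180+(u+.5)/4-.5,100+(v+.5)/4-.5,z)
for p in [(241,443),(327,443),(232,533),(324,535)]: print('top corner',A(*p,.112).round(4))
for p in [(184,405),(389,410),(184,610),(381,610),(285,662)]: print('loop',A(*p,.0685).round(4))
print('collar rear',A(290,340,.06),A(228,400,.06),A(348,400,.06))
s=robot.read_state();print(s['t'],s['tool_pos'].round(4))
E
```

```text
top corner [ 0.5054 -0.2212  0.112 ]
top corner [ 0.505  -0.2353  0.112 ]
top corner [ 0.4893 -0.2188  0.112 ]
top corner [ 0.4885 -0.2343  0.112 ]
loop [ 0.4986 -0.2068  0.0685]
loop [ 0.4963 -0.248   0.0685]
loop [ 0.4524 -0.2036  0.0685]
loop [ 0.4513 -0.2459  0.0685]
loop [ 0.439  -0.2248  0.0685]
collar rear [ 0.50923271 -0.22834537  0.06      ] [ 0.49675867 -0.21497082  0.06      ] [ 0.49600382 -0.23992618  0.06      ]
2.1 [ 0.4937 -0.2323  0.3164]
```

```bash
python3 -m inch '[{"x":-5,"y":0,"z":3,"twist":0},{"x":0,"y":0,"z":0,"twist":0},{"x":0,"y":0,"z":0,"twist":0},{"x":0,"y":0,"z":0,"twist":0}]'; python3 -m inch '[{"x":0,"y":0,"z":0,"twist":0}]'
```

```text
t: 2.5
tool_pos: [0.4971, -0.2264, 0.3155]
orientation: [-1.195, 1.23, -1.232]
force: [0.7, -0.4, 0.7]
opening: 0.0465
t: 2.6
tool_pos: [0.497, -0.2264, 0.315]
orientation: [-1.195, 1.231, -1.232]
force: [-0.9, -0.4, -0.7]
opening: 0.0467
```

```bash
python3 -m inch '[{"x":1,"y":20,"z":0,"twist":0},{"x":0,"y":20,"z":0,"twist":0},{"x":0,"y":10,"z":0,"twist":0},{"x":0,"y":0,"z":0,"twist":0},{"x":0,"y":0,"z":0,"twist":0}]'; python3 -m inch '[{"x":0,"y":0,"z":0,"twist":0},{"x":0,"y":0,"z":0,"twist":0},{"x":0,"y":0,"z":0,"twist":0},{"x":0,"y":0,"z":0,"twist":0},{"x":0,"y":0,"z":0,"twist":0},{"x":0,"y":0,"z":0,"twist":0}]' -1 40
```

```text
t: 3.1
tool_pos: [0.497, -0.2275, 0.2652]
orientation: [-1.195, 1.231, -1.231]
force: [0.3, -0.1, -0.1]
opening: 0.0471
t: 3.7
tool_pos: [0.4969, -0.2274, 0.265]
orientation: [-1.195, 1.231, -1.232]
force: [0.2, 1.1, 1.3]
opening: 0.0157
```

```bash
python3 -m inch '[{"x":0,"y":-15,"z":0,"twist":0},{"x":0,"y":-30,"z":0,"twist":0},{"x":0,"y":-30,"z":0,"twist":0},{"x":0,"y":-30,"z":0,"twist":0},{"x":0,"y":-30,"z":0,"twist":0},{"x":0,"y":0,"z":0,"twist":0},{"x":0,"y":0,"z":0,"twist":0}]'; python3 -m inch '[{"x":-42,"y":0,"z":2.5,"twist":0},{"x":-42,"y":0,"z":2.5,"twist":0},{"x":-42,"y":0,"z":2.5,"twist":0},{"x":-42,"y":0,"z":2.5,"twist":0},{"x":-42,"y":0,"z":2.5,"twist":0},{"x":-42,"y":0,"z":2.5,"twist":0},{"x":0,"y":0,"z":0,"twist":-0.13},{"x":0,"y":0,"z":0,"twist":-0.13},{"x":0,"y":0,"z":0,"twist":0},{"x":0,"y":0,"z":0,"twist":0},{"x":0,"y":0,"z":0,"twist":0},{"x":0,"y":0,"z":0,"twist":0}]'; python3 - <<'E'
from h import *
s=robot.read_state();print(s['t'],s['tool_pos'].round(4),R.from_rotvec(s['orientation']).as_matrix().round(4))
c=imaging.read_camera('wrist');np.savez('w3.npz',**c,pos=s['tool_pos'],ori=s['orientation'])
save(c['color'],'w3.png')
E
```

```text
t: 4.4
tool_pos: [0.4969, -0.2275, 0.4005]
orientation: [-1.194, 1.23, -1.233]
force: [-0.4, 0.1, -2.3]
opening: 0.0157
t: 5.6
tool_pos: [0.5194, 0.0236, 0.3994]
orientation: [-1.309, 1.041, -1.04]
force: [-0.2, -0.8, -1.9]
opening: 0.0158
5.6 [0.5194 0.0236 0.3994] [[ 2.253e-01 -6.000e-04  9.743e-01]
 [-9.743e-01  0.000e+00  2.253e-01]
 [-1.000e-04 -1.000e+00 -6.000e-04]]
```

View pics/w3.png

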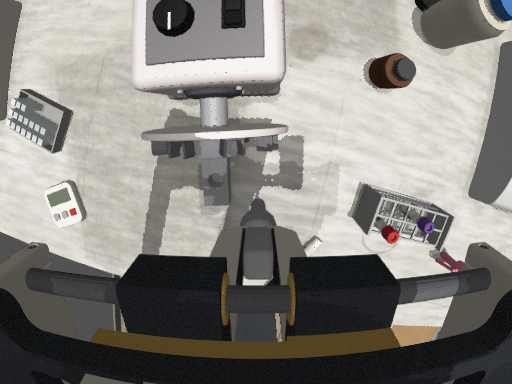

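The pin is held, with its tip at (258,207). The spindle end is at (215,185) with the hole near (215,181). The rack with the red and purple caps looks undisturbed.

```bash
python3 - <<'E'
from h import *
c=dict(np.load('w3.npz'))
crop(c['color'],180,130,110,120,6,'w3A.png')
E
```

```text
(no output)
```

View pics/w3A.png

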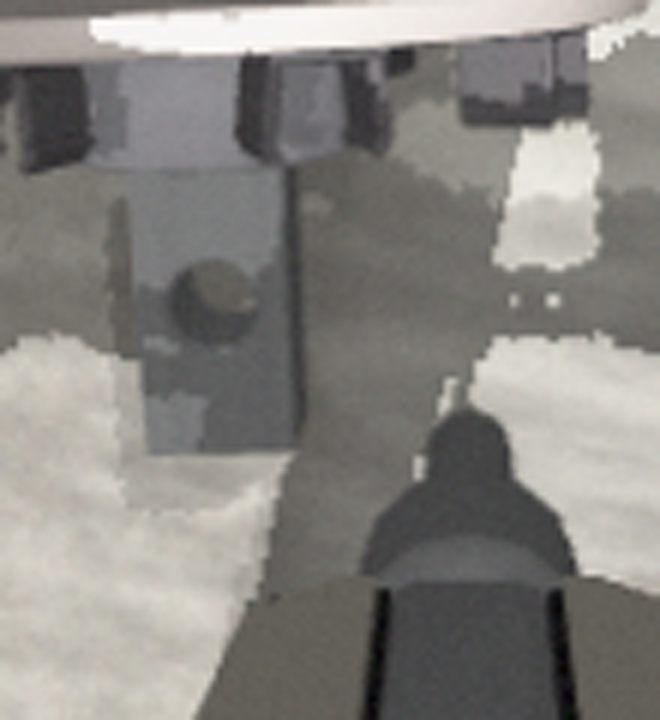

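```bash
python3 - <<'E'
from h import *
c=dict(np.load('w3.npz'))
A=lambda u,v,z:wray(c,180+(u+.5)/6-.5,130+(v+.5)/6-.5,z)
print('hole',A(213,300,.112).round(4))
for p in [(130,166),(285,168),(146,453),(297,451)]: print('corner',A(*p,.112).round(4))
Rt=R.from_rotvec(c['ori']).as_matrix();p=c['pos']
seat=p+Rt@np.array([0,.167+.036,0]);
to=lambda P:((wproj(c,P)-[180,130]+.5)*6-.5).round(1)
print('seat',seat,'collar rear',to(seat+Rt@[0,0,.0125]),'sides',to(seat+Rt@[.0125,0,0]),to(seat+Rt@[-.0125,0,0]))
print('tip rear',to(seat+Rt@[0,.048,.0045]), 'sh sides',to(seat+Rt@[.006,.043,0]),to(seat+Rt@[-.006,.043,0]))
E
```

```text
hole [0.523 0.065 0.112]
corner [0.541  0.0818 0.112 ]
corner [0.5458 0.0581 0.112 ]
corner [0.4958 0.0709 0.112 ]
corner [0.5017 0.0472 0.112 ]
seat [0.51925714 0.02361901 0.19636653] collar rear [464.1 481.8] sides [576.1 587.2] [352.4 587. ]
tip rear [465.4 421.6] sh sides [510.  464.6] [420.7 464.6]
```

```bash
python3 -m inch '[{"x":-20,"y":0,"z":6,"twist":0},{"x":-20.3,"y":0,"z":5.5,"twist":0},{"x":0,"y":15,"z":0,"twist":-0.01},{"x":0,"y":13,"z":0,"twist":0},{"x":0,"y":0,"z":0,"twist":0},{"x":0,"y":0,"z":0,"twist":0},{"x":0,"y":0,"z":0,"twist":0}]'; python3 - <<'E'
from h import *
s=robot.read_state();print(s['t'],s['tool_pos'].round(4),R.from_rotvec(s['orientation']).as_matrix().round(4))
c=imaging.read_camera('wrist');np.savez('w4.npz',**c,pos=s['tool_pos'],ori=s['orientation'])
crop(c['color'],200,120,120,140,5,'w4.png')
c=imaging.read_camera('scene');np.savez('s4.npz',**c);crop(c['color'],220,150,80,90,8,'s4.png')
E
```

```text
t: 6.35
tool_pos: [0.5215, 0.0653, 0.3719]
orientation: [-1.313, 1.032, -1.031]
force: [-0.9, 0.2, -0.7]
opening: 0.0154
6.35 [0.5215 0.0653 0.3719] [[ 2.365e-01 -2.000e-04  9.716e-01]
 [-9.716e-01 -1.000e-04  2.365e-01]
 [ 1.000e-04 -1.000e+00 -2.000e-04]]
```

View pics/w4.png

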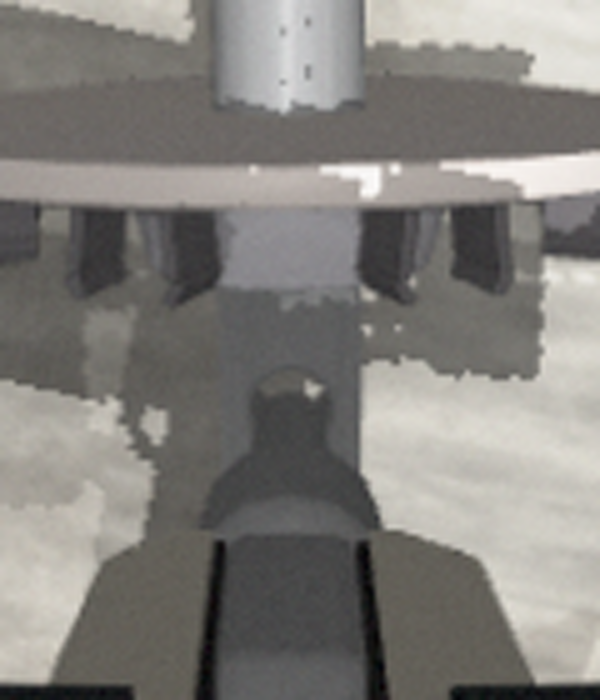

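View pics/s4.png

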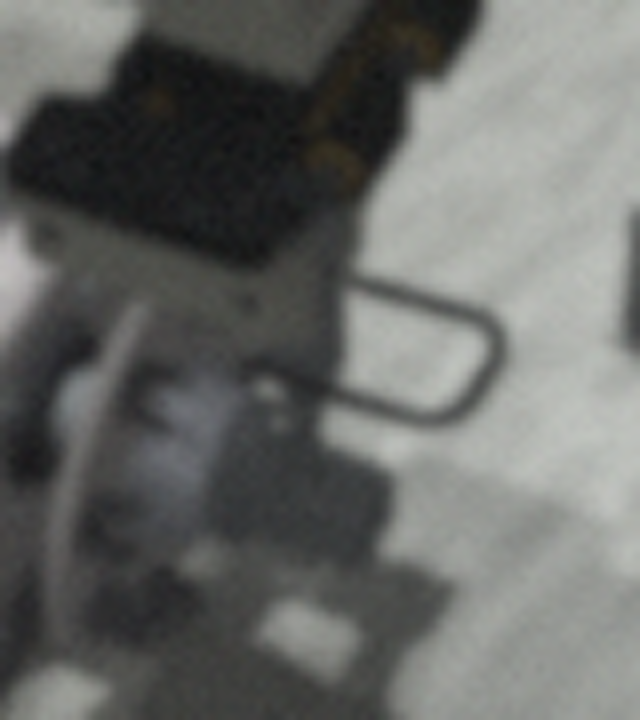

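```bash
python3 - <<'E'
from h import *
c=dict(np.load('w4.npz'))
A=lambda u,v,z:wray(c,200+(u+.5)/5-.5,120+(v+.5)/5-.5,z)
Rt=R.from_rotvec(c['ori']).as_matrix();p=c['pos']
loc=lambda P:(Rt.T@(P-p)*1000).round(1)
print('hole rear rim',A(291,367,.112),loc(A(291,367,.112)),'hub-spindle edge',loc(A(290,288,.112)))
seat=p+Rt@np.array([0,.203,0]);
print('seat z',seat[2],'tip z',seat[2]-.048)
for z in (seat[2]-.048,seat[2]-.052): print('tip rear obs',loc(A(290,390,z)))
print('collar rear obs at seat', loc(A(290,497,seat[2]+.004)))
print('spindle sides', loc(A(218,330,.112)),loc(A(360,330,.112)))
E
```

```text
hole rear rim [0.52913357 0.06657898 0.112     ] [  0.5 259.9   7.8] hub-spindle edge [  0.3 259.9  21.4]
seat z 0.1689230125002312 tip z 0.1209230125002312
tip rear obs [  0.4 251.    6.4]
tip rear obs [  0.4 255.    5.2]
collar rear obs at seat [  0.4 199.    7.6]
spindle sides [-11.7 259.9  14.2] [ 12.1 259.9  14.2]
```

```bash
python3 -m inch '[{"x":0,"y":4,"z":0,"twist":0},{"x":0,"y":4,"z":0,"twist":0},{"x":0,"y":4,"z":0,"twist":0},{"x":0,"y":0,"z":0,"twist":0},{"x":0,"y":0,"z":0,"twist":0}]';python3 -m inch '[{"x":0,"y":3,"z":0,"twist":0},{"x":0,"y":0,"z":0,"twist":0}]'; python3 -c "
from h import *
s=robot.read_state();print(s['force'],s['wrist_torque'])"
```

```text
t: 6.95
tool_pos: [0.5215, 0.0658, 0.3595]
orientation: [-1.313, 1.031, -1.031]
force: [0.6, -0.8, -2.1]
opening: 0.0159
t: 7.15
tool_pos: [0.5215, 0.0658, 0.3564]
orientation: [-1.313, 1.031, -1.031]
force: [0.9, -0.6, -3.8]
opening: 0.0158
[ 0.88606094 -0.59182728 -3.76276286] [-0.1377363  -0.23814101  0.07861286]
```

```bash
python3 -m inch '[{"x":0,"y":3,"z":0,"twist":0},{"x":0,"y":3,"z":0,"twist":0},{"x":0,"y":0,"z":0,"twist":0}]';python3 -m inch '[{"x":0,"y":4,"z":0,"twist":0},{"x":0,"y":4,"z":0,"twist":0},{"x":0,"y":0,"z":0,"twist":0}]';  python3 -c "
from h import *
s=robot.read_state();print(s['tool_pos'],s['force'],s['wrist_torque'])
c=imaging.read_camera('wrist');np.savez('w5.npz',**c,pos=s['tool_pos'],ori=s['orientation'])
crop(c['color'],200,120,120,140,5,'w5.png')"
```

```text
t: 7.45
tool_pos: [0.5215, 0.0658, 0.3502]
orientation: [-1.313, 1.031, -1.031]
force: [2.1, -0.5, -3.4]
opening: 0.016
t: 7.75
tool_pos: [0.5215, 0.0658, 0.3421]
orientation: [-1.313, 1.031, -1.031]
force: [1.8, -1.9, -3.8]
opening: 0.0159
[0.52146791 0.06579627 0.34205392] [ 1.82210471 -1.89305582 -3.83492825] [-0.11124223 -0.4757821   0.02203245]
```

View pics/w5.png

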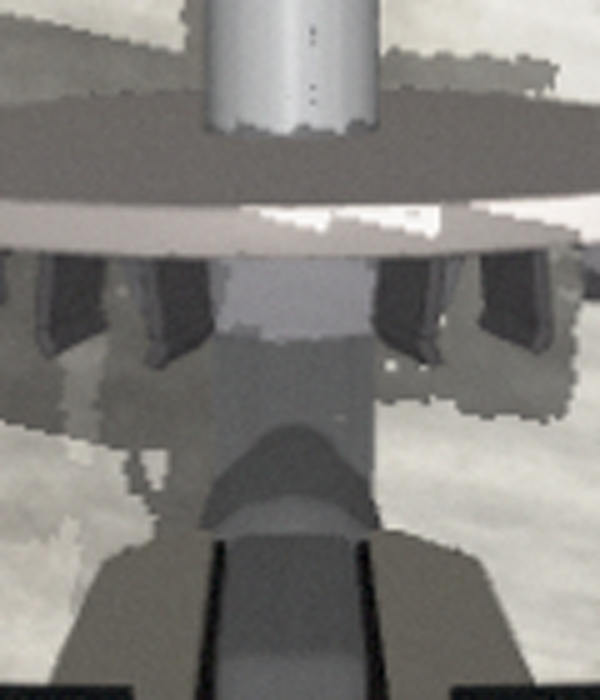

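The shank is in the hole, with no upward reaction and the hole hidden behind it. I'll keep lowering.

```bash
python3 -m inch '[{"x":0,"y":4,"z":0,"twist":0},{"x":0,"y":4,"z":0,"twist":0},{"x":0,"y":4,"z":0,"twist":0},{"x":0,"y":0,"z":0,"twist":0}]';python3 -m inch '[{"x":0,"y":4,"z":0,"twist":0},{"x":0,"y":4,"z":0,"twist":0},{"x":0,"y":0,"z":0,"twist":0}]';  python3 -m inch '[{"x":0,"y":2,"z":0,"twist":0},{"x":0,"y":0,"z":0,"twist":0}]'
```

```text
t: 8.2
tool_pos: [0.5215, 0.0658, 0.3301]
orientation: [-1.313, 1.031, -1.031]
force: [2.4, -0.8, -4.0]
opening: 0.0158
t: 8.5
tool_pos: [0.5216, 0.0659, 0.3231]
orientation: [-1.313, 1.03, -1.031]
force: [0.1, -0.1, 2.3]
opening: 0.0159
t: 8.7
tool_pos: [0.5219, 0.066, 0.3229]
orientation: [-1.312, 1.029, -1.032]
force: [-3.2, 1.0, 13.1]
opening: 0.0158
```

```bash
python3 - <<'E'
from h import *
s=robot.read_state();print(s['t'],s['tool_pos'].round(4),s['force'],s['wrist_torque'])
c=imaging.read_camera('wrist');np.savez('w6.npz',**c,pos=s['tool_pos'],ori=s['orientation'])
crop(c['color'],200,120,120,140,5,'w6.png')
c=imaging.read_camera('scene');np.savez('s6.npz',**c);crop(c['color'],220,150,80,90,8,'s6.png')
E
```

```text
8.7 [0.5219 0.066  0.3229] [-3.23139881  0.9649662  13.0590206 ] [-0.04617406  0.93990901  0.02125088]
```

View pics/w6.png

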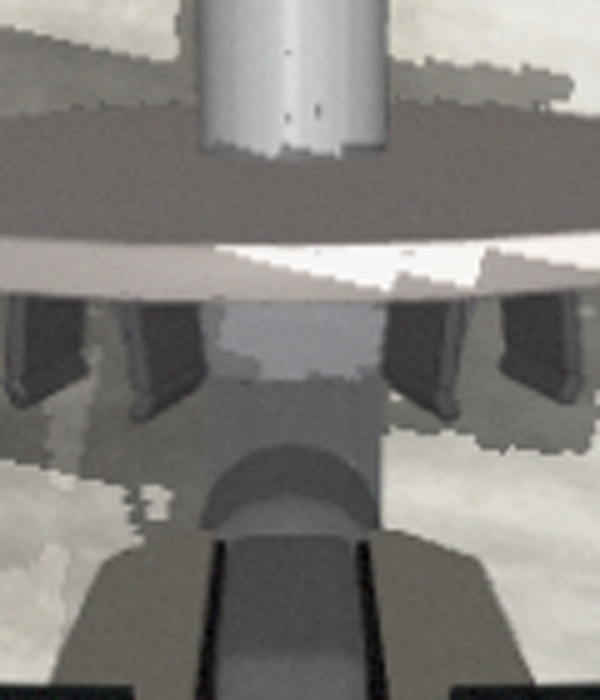

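View pics/s6.png

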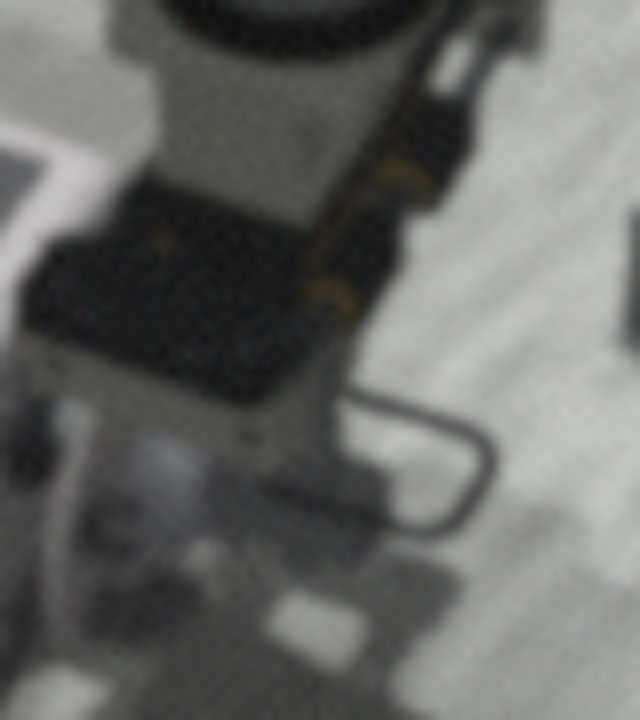

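```bash
python3 - <<'E'
from h import *
c=dict(np.load('w6.npz'))
Rt=R.from_rotvec(c['ori']).as_matrix();p=c['pos']
A=lambda u,v,z:wray(c,200+(u+.5)/5-.5,120+(v+.5)/5-.5,z)
loc=lambda P:(Rt.T@(P-p)*1000).round(1)
to=lambda P:((wproj(c,P)-[200,120]+.5)*5-.5).round(1)
for z in (.112,.116,.120):
  print(z,'rear bottom obs',loc(A(290,445,z)))
  for dz in (0,.0012):
    q=p+Rt@np.array([.0004,0,dz]);q[2]=z
    print('  pred',dz,to(q+Rt@[0,0,.0125]),to(q+Rt@[.0125,0,0]),to(q+Rt@[-.0125,0,0]))
# loop bar height from scene+... 
c=dict(np.load('s6.npz'))
T=p+Rt@np.array([0,0,0])
def sproj(P):
    q=R.from_rotvec(c['rvec']).as_matrix()@P+c['tvec'];return np.array([c['fx']*q[0]/q[2]+c['cx'],c['fy']*q[1]/q[2]+c['cy']])
for sz in (.112,.116,.120):
    for ang in (0,.086):
        b=p.copy();b[2]=sz+.0145+.055*np.sin(ang)
        bar=b+Rt@np.array([0,0,-.055]);print(sz,ang,[((sproj(bar+Rt@np.array([sx,0,0]))-[220,150]+.5)*8-.5).round(0) for sx in (-.023,0,.023)])
E
```

```text
0.112 rear bottom obs [  0.4 211.   10.7]
  pred 0 [289.4 435.5] [379.2 520.5] [199.7 520.3]
  pred 0.0012 [289.4 427.1] [379.4 512.4] [199.5 512.3]
0.116 rear bottom obs [  0.4 207.   12. ]
  pred 0 [289.4 444.9] [380.9 531.2] [198.  531.1]
  pred 0.0012 [289.4 436.4] [381.  523.1] [197.8 523. ]
0.12 rear bottom obs [  0.4 203.   13.4]
  pred 0 [289.4 454.7] [382.5 542.4] [196.2 542.3]
  pred 0.0012 [289.4 446.1] [382.7 534.2] [196. 534.]
0.112 0 [array([441., 557.]), array([474., 500.]), array([507., 443.])]
0.112 0.086 [array([442., 547.]), array([475., 489.]), array([507., 433.])]
0.116 0 [array([441., 549.]), array([475., 491.]), array([507., 435.])]
0.116 0.086 [array([442., 538.]), array([475., 480.]), array([508., 424.])]
0.12 0 [array([442., 540.]), array([475., 482.]), array([508., 426.])]
0.12 0.086 [array([442., 529.]), array([476., 471.]), array([509., 415.])]
```

Checking my arithmetic: I gripped 4 mm above the grip centre, so the collar's underside is 211 mm below the TCP. That puts it at z = 0.112, which is seated, and 13 N of reaction confirms it. Next I'll ease off and let go.

```bash
python3 -m inch '[{"x":0,"y":-2,"z":0,"twist":0},{"x":0,"y":0,"z":0,"twist":0},{"x":0,"y":0,"z":0,"twist":0}]'; python3 -m inch '[{"x":0,"y":0,"z":0,"twist":0},{"x":0,"y":0,"z":0,"twist":0},{"x":0,"y":0,"z":0,"twist":0},{"x":0,"y":0,"z":0,"twist":0},{"x":0,"y":0,"z":0,"twist":0}]' -0.3; python3 -m inch '[{"x":0,"y":-10,"z":0,"twist":0},{"x":0,"y":-20,"z":0,"twist":0},{"x":0,"y":-20,"z":0,"twist":0},{"x":0,"y":-20,"z":0,"twist":0},{"x":0,"y":0,"z":0,"twist":0},{"x":0,"y":0,"z":0,"twist":0},{"x":0,"y":0,"z":0,"twist":0}]'; python3 - <<'E'
from h import *
s=robot.read_state();print(s['t'],s['tool_pos'].round(4),s['force'],s['wrist_torque'])
c=imaging.read_camera('wrist');np.savez('w7.npz',**c,pos=s['tool_pos'],ori=s['orientation'])
crop(c['color'],190,130,140,140,5,'w7.png')
c=imaging.read_camera('scene');np.savez('s7.npz',**c);crop(c['color'],220,150,80,90,8,'s7.png')
E
```

```text
t: 9.1
tool_pos: [0.5218, 0.0659, 0.3231]
orientation: [-1.312, 1.03, -1.031]
force: [3.0, -0.8, 1.9]
opening: 0.016
t: 9.6
tool_pos: [0.5213, 0.0659, 0.3225]
orientation: [-1.313, 1.031, -1.03]
force: [-1.5, -0.9, 0.4]
opening: 0.0325
t: 10.3
tool_pos: [0.5212, 0.0658, 0.3915]
orientation: [-1.314, 1.032, -1.03]
force: [-0.0, -1.1, 0.2]
opening: 0.0323
10.3 [0.5212 0.0658 0.3915] [-0.00981288 -1.13723422  0.19391181] [ 0.00838247  0.07071949 -0.06434945]
```

View pics/w7.png

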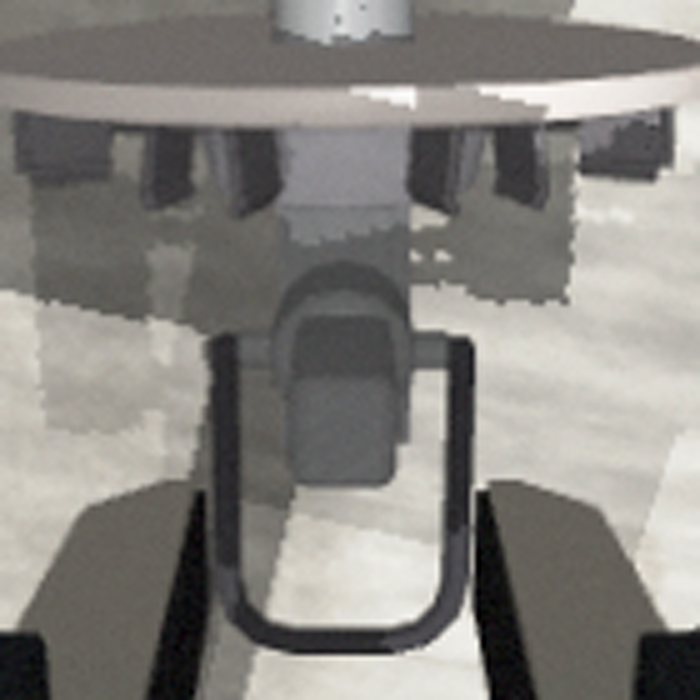

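View pics/s7.png

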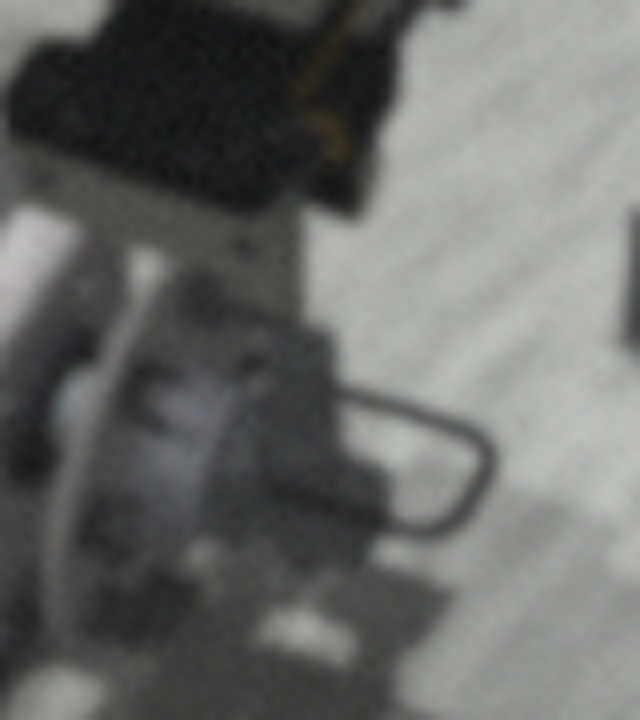

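The pin stands seated, with its grip top at crop position (340,430), the loop open, and its bar at (330,640) pointing out past the spindle end.

```bash
python3 - <<'E'
from h import *
c=dict(np.load('w7.npz'))
Rt=R.from_rotvec(c['ori']).as_matrix();p=c['pos']
A=lambda u,v,z:wray(c,190+(u+.5)/5-.5,130+(v+.5)/5-.5,z)
loc=lambda P:(Rt.T@(P-p)*1000).round(1)
for q in [(296,375),(392,375),(288,485),(393,485)]: print('grip top',loc(A(*q,.170)))
for z in(.1265,.131): print('bar',loc(A(340,640,z)),'legs',loc(A(228,500,z)),loc(A(458,500,z)), loc(A(225,345,z)),loc(A(461,345,z)))
E
```

```text
grip top [ -5.9 221.5  10.1]
grip top [  7.9 221.5  10.1]
grip top [ -7.3 221.5  -7. ]
grip top [  8.2 221.5  -7. ]
bar [  0.3 265.1 -56.5] legs [-19.8 265.1 -27.9] [ 21.6 265.1 -27.9] [-19.6 265.    1.3] [ 21.3 265.    1.3]
bar [  0.4 260.6 -54. ] legs [-19.4 260.6 -26. ] [ 21.2 260.6 -26. ] [-19.3 260.5   2.6] [ 21.  260.5   2.7]
```

```bash
python3 -m inch '[{"x":0,"y":0,"z":-25,"twist":0},{"x":0,"y":0,"z":-25,"twist":0},{"x":0,"y":20,"z":0,"twist":0},{"x":0,"y":25,"z":0,"twist":0},{"x":0,"y":15,"z":0,"twist":0},{"x":0,"y":0,"z":0,"twist":0},{"x":0,"y":0,"z":0,"twist":0},{"x":0,"y":0,"z":0,"twist":0}]' -1 40; python3 - <<'E'
from h import *
s=robot.read_state();print(s['t'],s['tool_pos'].round(4),s['force'],s['wrist_torque'])
c=imaging.read_camera('wrist');np.savez('w8.npz',**c,pos=s['tool_pos'],ori=s['orientation'])
crop(c['color'],190,100,140,170,4,'w8.png')
c=imaging.read_camera('scene');np.savez('s8.npz',**c);crop(c['color'],220,150,80,90,8,'s8.png')
E
```

```text
t: 11.2
tool_pos: [0.4734, 0.054, 0.3339]
orientation: [-1.312, 1.03, -1.032]
force: [0.6, -0.6, 0.0]
opening: 0.0007
11.2 [0.4734 0.054  0.3339] [ 0.56635074 -0.56336745  0.00451289] [-0.02609861  0.00258251 -0.05443617]
```

View pics/w8.png

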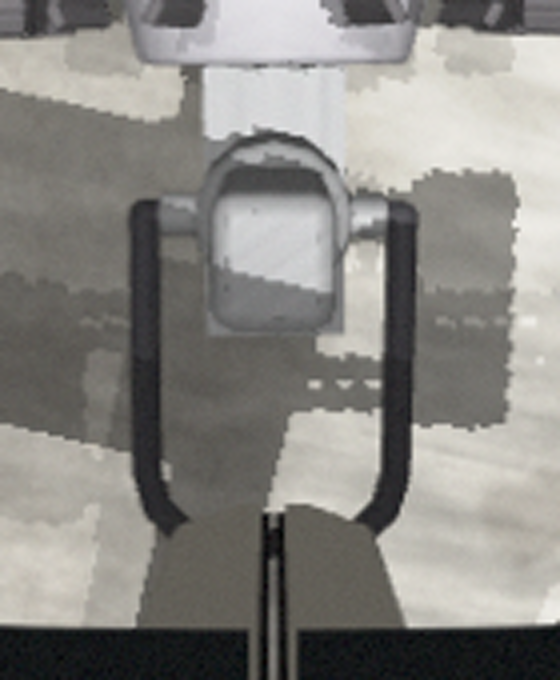

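View pics/s8.png

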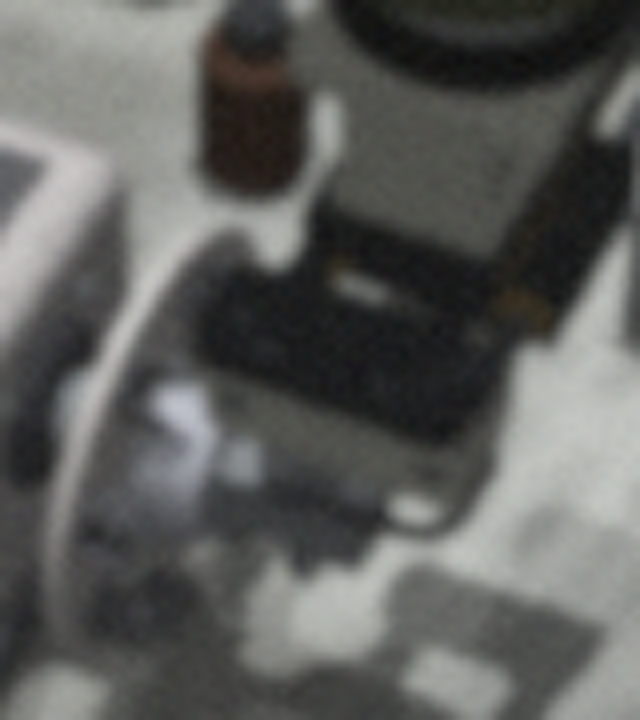

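The closed fingertips are right over the bar, which disappears behind them at crop (270,520). Now I'll press it down.

```bash
python3 -m inch '[{"x":0,"y":6,"z":0,"twist":0},{"x":0,"y":6,"z":0,"twist":0},{"x":0,"y":6,"z":0,"twist":0},{"x":0,"y":0,"z":0,"twist":0},{"x":0,"y":0,"z":0,"twist":0}]'; python3 -m inch '[{"x":0,"y":6,"z":0,"twist":0},{"x":0,"y":6,"z":0,"twist":0},{"x":0,"y":0,"z":0,"twist":0}]'; python3 -c "
from h import *
s=robot.read_state();print(s['tool_pos'],s['force'],s['wrist_torque'])
c=imaging.read_camera('wrist')
crop(c['color'],190,100,140,170,4,'w9.png')"
```

```text
t: 11.8
tool_pos: [0.4728, 0.054, 0.3145]
orientation: [-1.314, 1.031, -1.03]
force: [-1.2, -0.8, 1.1]
opening: 0.0005
t: 12.1
tool_pos: [0.4727, 0.054, 0.3018]
orientation: [-1.314, 1.031, -1.03]
force: [-0.1, -0.3, 0.6]
opening: 0.0006
[0.4727097  0.05400801 0.3017742 ] [-0.10925973 -0.26115599  0.64820551] [ 0.00572923 -0.14124147 -0.00240511]
```

View pics/w9.png

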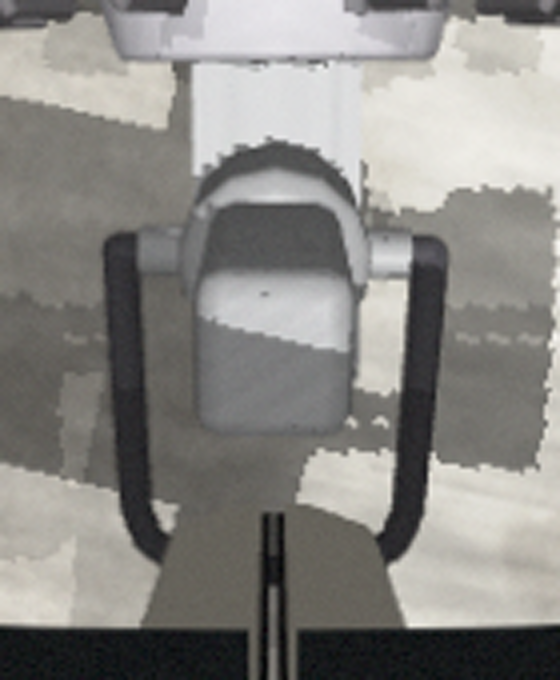

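The legs now taper, so the loop is turning down with the fingers. I'll continue.

```bash
python3 -m inch '[{"x":0,"y":5,"z":0,"twist":0},{"x":0,"y":5,"z":0,"twist":0},{"x":0,"y":5,"z":0,"twist":0},{"x":0,"y":0,"z":0,"twist":0},{"x":0,"y":0,"z":0,"twist":0}]'; python3 -m inch '[{"x":0,"y":5,"z":0,"twist":0},{"x":0,"y":5,"z":0,"twist":0},{"x":0,"y":0,"z":0,"twist":0},{"x":0,"y":0,"z":0,"twist":0}]'; python3 -c "
from h import *
s=robot.read_state();print(s['tool_pos'],s['force'],s['wrist_torque'])
c=imaging.read_camera('wrist')
crop(c['color'],190,100,140,170,4,'w10.png')"
```

```text
t: 12.65
tool_pos: [0.4726, 0.0539, 0.2872]
orientation: [-1.314, 1.032, -1.03]
force: [0.2, -0.5, 1.1]
opening: 0.0005
t: 13.05
tool_pos: [0.4726, 0.054, 0.2772]
orientation: [-1.314, 1.032, -1.03]
force: [0.4, -0.8, 1.1]
opening: 0.0004
[0.4726211  0.05395904 0.27723336] [ 0.41246152 -0.8185978   1.14303955] [ 0.02020764 -0.00339649 -0.00093815]
```

View pics/w10.png

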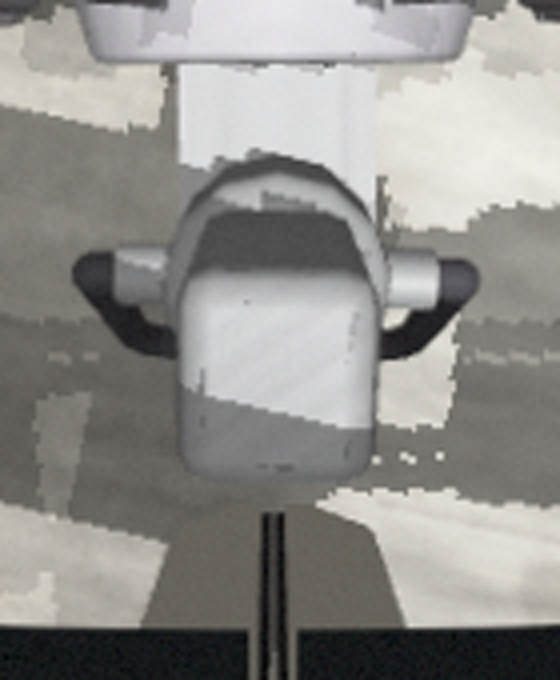

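The loop has snapped shut: its legs now run down and under, at crop (120,300) and (430,300). I'll back off and check.

```bash
python3 -m inch '[{"x":0,"y":-5,"z":-5,"twist":0},{"x":0,"y":-20,"z":-10,"twist":0},{"x":0,"y":-30,"z":-10,"twist":0},{"x":0,"y":-35,"z":0,"twist":0},{"x":0,"y":-30,"z":-20,"twist":0},{"x":30,"y":0,"z":-20,"twist":0},{"x":40,"y":0,"z":0,"twist":0},{"x":40,"y":0,"z":0,"twist":0},{"x":0,"y":0,"z":0,"twist":0},{"x":0,"y":0,"z":0,"twist":0},{"x":0,"y":0,"z":0,"twist":0},{"x":0,"y":0,"z":0,"twist":0}]'; python3 - <<'E'
from h import *
s=robot.read_state();print(s['t'],s['tool_pos'].round(4),s['force'],s['wrist_torque'])
c=imaging.read_camera('wrist');np.savez('w11.npz',**c,pos=s['tool_pos'],ori=s['orientation'])
save(c['color'],'w11.png')
c=imaging.read_camera('scene');np.savez('s11.npz',**c);crop(c['color'],220,130,140,110,5,'s11.png')
c=imaging.read_camera('top');crop(c['color'],180,130,180,130,4,'t11.png');np.savez('t11.npz',**c)
E
```

```text
t: 14.3
tool_pos: [0.4357, -0.0673, 0.3978]
orientation: [-1.314, 1.03, -1.029]
force: [-0.7, -0.5, 0.1]
opening: 0.0004
14.3 [ 0.4357 -0.0673  0.3978] [-0.74416169 -0.51482887  0.10477226] [ 0.01677303 -0.00235461 -0.01421558]
```

View pics/w11.png

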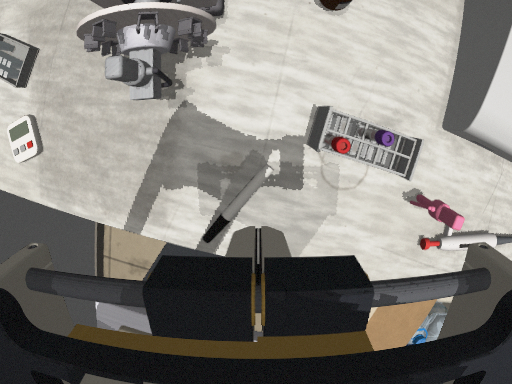

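View pics/s11.png

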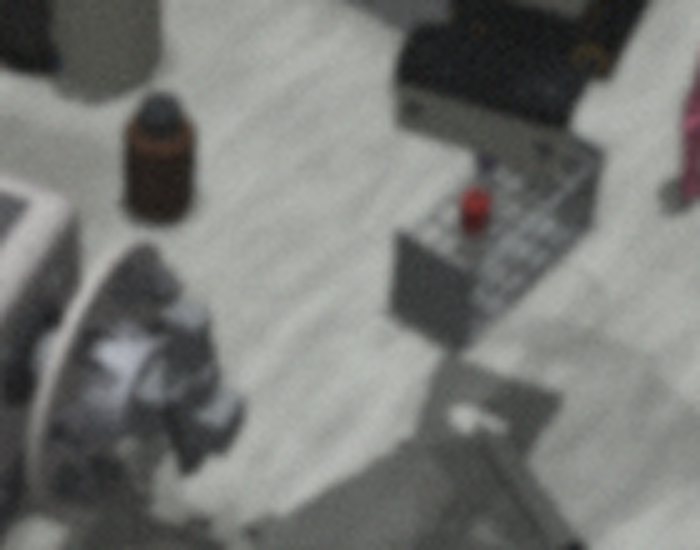

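View pics/t11.png

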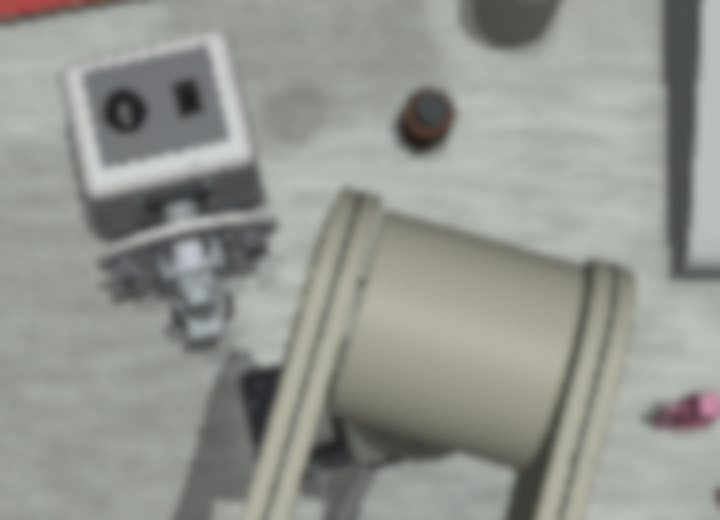

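```bash
python3 - <<'E'
from h import *
c=dict(np.load('w11.npz'));crop(c['color'],90,20,100,95,7,'w11A.png')
Rt=R.from_rotvec(c['ori']).as_matrix()
# predicted, hole at .5225,.0652 : shut bar ends/middle, collar, grip top
H=np.array([.5222,.0655,.112]);a=.235;ex=np.array([np.cos(a),np.sin(a),0]);ey=np.array([-ex[1],ex[0],0]);ez=np.array([0,0,1])
to=lambda P:((wproj(c,P)-[90,20]+.5)*7-.5).round(0)
for n,P in dict(griptop=H+.058*ez,bar_r=H-.0085*ex-.0395*ez-.0205*ey,hinge_r=H+.0145*ez-.0205*ey,bar_half=H+.0145*ez-.0205*ey+.055*(-np.sin(.457)*ex-np.cos(.457)*ez)).items(): print(n,to(P))
E
```

```text
griptop [160. 326.]
bar_r [584. 451.]
hinge_r [465. 351.]
bar_half [576. 553.]
```

View pics/w11A.png

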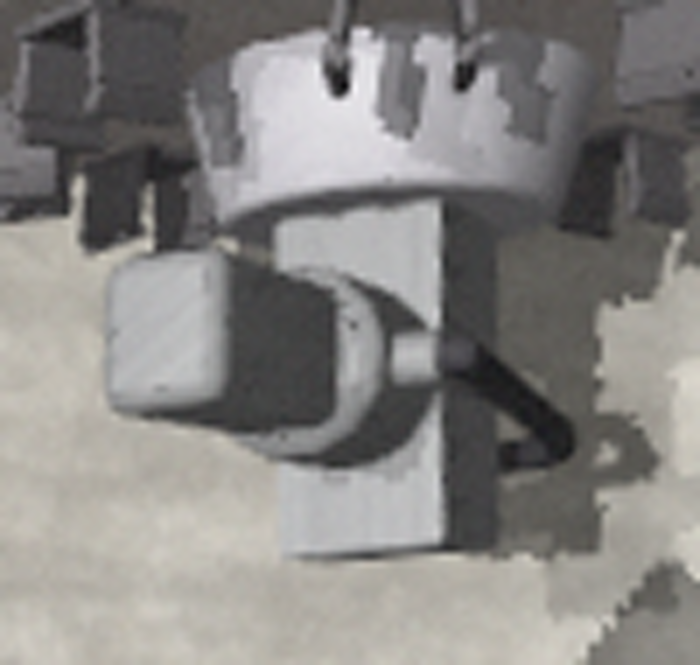

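Predicted and seen positions agree. The loop's corner is at crop (570,440) against (584,451) predicted for shut, with the bar running under the spindle and the collar flat on its top face. Handing in.

```bash
python3 -c "
from plant import robot
print(robot.close_job()); print(robot.read_state()['t'])"
```

```text
the job is handed in; nothing more can be done
None
the job is handed in; nothing more can be done
```

The pin is locked on the spindle, and I handed the job in at about 14.5 s of the 54 s allowed; it reported no verdict. I lifted the pin from the rack and lowered it through the spindle's cross hole, which I found with the wrist camera. I then let go and pressed the loop bar down with the closed fingertips until it snapped shut under the spindle.

- **Seating:** The collar landed on the spindle at a TCP height of 0.323 m, which puts its underside at 0.112 m, the height of the spindle's top face. The push met 13 N.
- **Loop:** In the last wrist picture the bar runs under the spindle and the collar lies flat on top. The loop's corner showed about 2 camera pixels from where it should be when shut. I judged this from the pictures, as the loop angle can't be read directly.
- **Surroundings:** The tubes, bottle and timer looked undisturbed in the last pictures, and the gripper was clear of everything.

**Problems along the way:**
- My first move was refused because each row needs all four values. Nothing moved.
- During insertion I first used a wrong offset from tool to collar, 203 mm instead of 211 mm, so the pin seemed to stop 8 mm high. With the right offset it was seated.
- One early arm reading was taken while the arm was still settling and was about 5 mm off. I measured again before gripping.

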